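# Load the marking fixture and unlock its toggle to ON

## Task

Slide the sawn aluminium offcut lengthways under the sprung hold-down finger of the marking fixture until it is flat on the plate and fully home against the back stops, with the finger bearing on it, and let go of it. Then switch the fixture on at its lock-out switch: draw the locked bat straight out of its lock until you feel its stop, swing it over to the far side and let it drop back into its lock. Do not force the lock (neither against its tooth nor by yanking on the stop), and leave the other things where they are.

Things in the scene. Friction and masses are not known exactly. Their poses are not given: they have to be found in the camera images.
- offcut: loose sawn aluminium block, 35 (its x) x 70 (its y) x 28 mm high, about 0.18 kg; origin at the centre of its underside, z up. Lies flat on the bench in front of the fixture. It is the only block of that shape; loaded, its 70 mm length lies along the fixture's x, either end first.
- fixture: fixed marking fixture: dark steel plate 170 (x) x 90 (y) x 10 mm, origin at the centre of its underside. Parts slide in along its +x (away from the robot). Guide rails 6 mm high, 38 mm apart, from x = -7 to +43 mm, mouth flared to 43 mm from x = -28 mm; plate bare before that. Two back stops 22 mm high, faces at x = +45 mm, at y = +-15 mm. Finger clevis at x = +72 mm, 56 mm high overall.
- nest_home (a point): on the plate's top, at fixture x = +10 mm, y = 0: where the centre of the offcut's underside lies when it is home
- finger (a joint): hold-down finger, a bent steel strip 14 mm wide hinged at fixture x = +72, z = 43 mm, pointing back over the plate; rad, 0 = at rest, grows as it lifts (limit 0.7), about 0.06 on the 28 mm offcut. Sprung down, about 2 N at the toe. Its nose reaches to x = -16 mm and rises at 16 degrees (underside z = 42 mm), so a part pushed in along +x wedges it up by itself (some 3 to 12 N of push).
- finger_toe (a point): lowest point of the finger's toe, where it bears; at rest at fixture x = +16 mm, 24 mm above the plate's top
- lockbox: fixed lock-out switch: grey housing 76 (x) x 62 (y) x 40 mm high, origin at the centre of its underside, x away from the robot. On top the bat between two gate cheeks (8 to 13 mm either side of y = 0), each a tooth with an arch above. The gate is set 0 to 10 mm higher from start to start (arch top 67 to 77 mm over the underside). Its height is not among the readings; see bat.
- bat_pivot (a point): the bat's hinge axis (along the lockbox's y), in the lockbox's middle, 28 mm above its underside
- swing (a joint): the bat's swing about bat_pivot; rad, from -0.4 (off, leaning to the lockbox's -x, towards the robot) through 0 (upright) to +0.4 (on, leaning to +x, away from the robot); light friction. Unless drawn out, the tooth stops it at about -0.27.
- bat (a joint): how far the bat is drawn out along its length, m: 0 = in its lock. A spring draws it in with 4 N at 0 and 2.5 N more per 10 mm. It passes the tooth when drawn 4 to 14 mm (as the gate is set) and meets its stop, the arch, about 4.5 mm further; it swings over only between the two, at about constant draw.
- bat_grip (a point): in the middle of the bat's handle, on its axis, 70 mm from the pivot when in its lock. The handle is a round steel grip 11 to 12 mm thick, from 54 to 80 mm from the pivot, with a 15 mm wide end to 87 mm; point z points out along the bat, y along the hinge axis.
- bat_stem: the bat itself (stem 7 mm thick, handle, 5 mm cross pin 24 mm from the pivot that meets the gate); origin on its axis, at the pivot when in its lock, z out along the bat. The lock counts as forced if the pin presses on tooth or arch with more than 40 N; 13 N sideways at the handle does that at the tooth.
- brass_bar: bystander: hexagonal brass bar, 100 mm long, 25 mm thick; origin under its centre
- driver_yellow: bystander: screwdriver with yellow handle, 205 mm long; origin under its centre
Things that resemble listed ones, but are neither listed nor needed, are in the scene too. Leave any blue look-alike of the lockbox alone.

How it is judged:
On the way, in this order (a step that is already met when the one before it is completed fails the run):
1. the offcut is home under the finger while the switch is still off (x of offcut in the frame of fixture between 0.007 and 0.014 m and y of offcut in the frame of fixture between -0.004 and 0.004 m and z of offcut in the frame of fixture between 0.007 and 0.0125 m and angle between offcut's own z axis and vertical below 0.06 rad and angle between the y axis of offcut and the x axis of fixture, either way round below 0.08 rad and value of joint finger between 0.03 and 0.14 rad and value of joint swing below -0.2 rad), for 0.3 s.
2. the bat is drawn out of its lock (x of offcut in the frame of fixture between 0.007 and 0.014 m and y of offcut in the frame of fixture between -0.004 and 0.004 m and z of offcut in the frame of fixture between 0.007 and 0.0125 m and angle between offcut's own z axis and vertical below 0.06 rad and angle between the y axis of offcut and the x axis of fixture, either way round below 0.08 rad and value of joint finger between 0.03 and 0.14 rad and value of joint bat above 0.004 m), for 0.05 s.
At the end, for the whole second after the job is handed in: Offcut still and flat on the plate at nest_home (3 mm short to 4 mm past, 4 mm sideways, 0.08 rad askew, 0.06 rad tilted), finger bearing on it (joint 0.03 to 0.14 rad); bat on the far side (swing over 0.25 rad) and back in its lock (drawn out under 2.5 mm) (x of offcut in the frame of fixture between 0.007 and 0.014 m and y of offcut in the frame of fixture between -0.004 and 0.004 m and z of offcut in the frame of fixture between 0.007 and 0.0125 m and angle between offcut's own z axis and vertical below 0.06 rad and angle between the y axis of offcut and the x axis of fixture, either way round below 0.08 rad and value of joint finger between 0.03 and 0.14 rad and value of joint swing above 0.25 rad and value of joint bat below 0.0025 m and linear speed of offcut below 0.01 m/s); the robot touches nothing.
It fails at once if the lock is forced: bat and gate press on each other with more than 40 N (contact force between bat_stem and lockbox above 40 N).
It fails at once if the brass bar or the screwdriver is moved by more than 30 mm (distance of any of brass_bar, driver_yellow from where it was at the start of the episode above 0.03 m).
It also fails if it takes over 69 s, if anything falls off the work surface, if the arm or the gripper's body presses on something with over 40 N, if the wrist force passes 120 N, or if a joint passes its speed limit or range.

## Robot

A 7-joint arm with a two-finger parallel gripper is mounted at the origin on a cart in front of the work surface, level with it; the furniture and walls round the work are solid. World frame = base frame: x ahead of the robot, y to its left, z up, the work surface at z = 0. Lengths are in m, angles in rad, forces in N, time in s.
With the tool pointing down it reaches from about 0.425 to 0.95 m from the base axis. Payload 16.7 kg.
Tool frame: the origin (TCP) lies midway between the tips of the shut fingers; the grasp point (between the pads) lies 19 mm behind it; z points along the fingers, y is the direction in which the jaws open and shut (so a half turn about z gives the same grasp; the last joint's range is limited). The gripper opens to 94 mm and grips with 3 to 60 N. Pads are 16 mm wide; open, the fingers measure 119 mm over their backs; the gripper's body (75 mm by 177 mm) begins 78 mm behind the grasp point.
Start: joints at [-1.373, 0.426, 0.074, 1.606, -0.034, 1.111, -0.067], TCP at [0.229, 0.635, 0.205] pointing down, gripper open.
Joint ranges: [-2.85, 2.85], [-0.5, 2.14], [-1.23, 1.37], [0.21, 2.46], [-1.02, 4.16], [0.16, 2.05], [-2.73, 2.73]. Speed limits (rad/s): [1.89, 1.89, 2.39, 2.39, 3.01, 3.01, 3.01].

## Interface

Orientations are given as a unit quaternion [x, y, z, w].
In Python, from station import get_obs, camera, camera_info, job_done, cut_out gives the robot as it stands.
- The arm moves only by the shell command python3 -m inch 'ROWS' [FORCE]. ROWS is JSON, one flat list of numbers, 7 for each row, row after row: the shift along the tool's x, y, z in cm, then the turn, a rotation vector about the tool's x, y, z in rad, then the closure, from 0 (fully open) to 1 (shut). In form: [x, y, z, wx, wy, wz, jaw, x, y, z, wx, wy, wz, jaw, ...]. A call has exactly 10 rows; each row is the pose to reach, as a shift and turn from the pose commanded when the call began, along the tool's axes at that moment; what a row does not reach only later rows make up. A row lasts 1/10 s, in which the tool goes at most 50 mm and 8.59 degrees, less where a joint would pass 70% of its speed; a pose out of reach is approached as far as the arm can. A call with a gripper value outside its range is refused whole. The fingers move at their own pace and stop on an object; FORCE is the grip in N (left out, the last holds). Time passes only in rows, so rows that repeat a pose let the fingers close, or fill a call up. It gives the time, the measured TCP pose, the force and the opening at its end, in the units of the state.
- get_obs(): the state, without advancing time (a new reading comes with each control period).
- camera(name): name is "side" or "top"; returns the picture (400x640x3 uint8, red, green, blue); there is no depth.
- camera_info(name): a dict with "K" (3x3 intrinsics, pixels), "R" (3x3) and "t" (3): a world point X has camera coordinates R X + t. Camera axes: x right, y down, z forward; pixel columns grow to the right and rows downward; lengths in m; the calibration is good to about 2 mm. A picture is of the moment at which its call begins. camera_info takes no time and is no camera call.
- job_done(): hands the job in, once; it reports no verdict.
Trained networks look in the newest picture that a camera, given by its name, has taken for a name from the list of things; names that differ only in an ending like _2 or _b are one class to them, and where a whole thing is asked for, a point or a joint stands for the part that bears it (a point fixed in the world has none). Each returns a list of dicts, best first, with "conf" (0 to 1); they miss things now and then, are a little off and sometimes report something else, mostly with a low value. They report only what shows in the picture. A call takes as long as a camera call. They do not tell look-alikes from the thing itself.
- cut_out(query, camera): "pixels" (400x640 bool, what is visible of it) and "centre" ([row, column] in pixels, amid what is visible of it).
The state is a dict: "time": time; "q": joint angles; "qd": joint speeds; "joint_efforts": joint torques, N m; "eef_pos": TCP position; "tcp_rot": TCP orientation; "contact_force": force on the tool from outside, world axes, zero at the start; "wrist_torque": the same for the moment, N m; "width": finger opening in m.
Only numpy, scipy, OpenCV 4.12 (cv2) and the standard library are available. Lean on these libraries where they do the work, as an engineer would, in place of code of your own. Each camera call takes 0.05 s, during which the arm holds its last target. There are 200 camera calls.

## Working session

There is one attempt and no reset: what is moved stays moved. The work goes in short steps, Python scripts to look and compute and a shell command to move; the robot and the scene stay as the last step left them, time stands still between calls to the robot, and variables do not carry over. Pictures are saved under pics/ and viewed, about 8 in all and at most 12, crops included, and the job is handed in when it is done.

```bash
ls; mkdir -p pics; python3 - <<'E'
from station import *
import cv2,numpy as np
for n in ("side","top"):
    im=camera(n); cv2.imwrite(f"pics/{n}0.png",im[:,:,::-1]); i=camera_info(n); R=np.array(i["R"]);print(n,np.round(i["K"],1).tolist(),np.round(-R.T@np.array(i["t"]),3),np.round(R,3).tolist())
    for q in ("offcut","fixture","lockbox","bat_stem","brass_bar","driver_yellow","finger"):
        print(q,[(round(d["conf"],2),np.round(d["centre"]).tolist(),int(d["pixels"].sum())) for d in cut_out(q,n)][:3])
o=get_obs();print(o)
E
```

```text
pics
side [[404.4, 0.0, 320.7], [0.0, 404.4, 195.9], [0.0, 0.0, 1.0]] [ 0.596 -0.814  0.74 ] [[1.0, 0.018, -0.003], [0.009, -0.619, -0.785], [-0.016, 0.785, -0.619]]
offcut [(0.61, [203.0, 277.0], 251)]
fixture [(0.65, [208.0, 336.0], 1519)]
lockbox [(0.6, [258.0, 295.0], 1115)]
bat_stem [(0.64, [281.0, 307.0], 95), (0.43, [241.0, 282.0], 111)]
brass_bar [(0.37, [200.0, 346.0], 119)]
driver_yellow [(0.51, [161.0, 283.0], 214)]
finger [(0.55, [256.0, 293.0], 1215), (0.48, [199.0, 344.0], 157)]
top [[371.8, 0.0, 320.7], [0.0, 371.8, 201.2], [0.0, 0.0, 1.0]] [ 0.441 -0.002  0.954] [[0.027, -1.0, 0.014], [-0.986, -0.029, -0.163], [0.163, -0.01, -0.987]]
offcut [(0.91, [256.0, 282.0], 434)]
fixture [(0.85, [195.0, 296.0], 2240)]
lockbox [(0.78, [234.0, 370.0], 1012), (0.58, [223.0, 425.0], 1046)]
bat_stem [(0.16, [191.0, 293.0], 2316)]
brass_bar [(0.91, [167.0, 430.0], 340)]
driver_yellow [(0.96, [253.0, 188.0], 475)]
finger [(0.5, [180.0, 296.0], 194)]
{'time': 0.8, 'q': array([-1.3734931 ,  0.42610131,  0.07389145,  1.60601258, -0.03409599,
        1.1108439 , -0.06708287]), 'qd': array([ 7.01454309e-04,  8.95115067e-05, -1.07932752e-03,  1.42536645e-04,
       -5.38744461e-04, -1.12465493e-03, -4.47525354e-04]), 'joint_efforts': array([ 1.65230154e-03, -9.35420108e+01,  3.66347998e+00, -4.54549849e+01,
       -4.91000293e-02,  1.31223942e-02,  4.66415872e-05]), 'eef_pos': array([0.2294222 , 0.63475032, 0.2054601 ]), 'tcp_rot': array([ 1.72549461e-01,  9.85000853e-01, -5.14220222e-05, -2.14217076e-05]), 'contact_force': array([0.47148252, 0.13966092, 0.4289205 ]), 'wrist_torque': array([ 0.01953256, -0.03162537,  0.00218279]), 'width': 0.09386631963798737}
```

```bash
python3 - <<'E'
import cv2,numpy as np
a=cv2.imread("pics/top0.png")[120:300,150:470]; cv2.imwrite("pics/topc.png",cv2.resize(a,None,fx=2.5,fy=2.5,interpolation=cv2.INTER_CUBIC))
a=cv2.imread("pics/side0.png")[130:320,220:420]; cv2.imwrite("pics/sidec.png",cv2.resize(a,None,fx=3.1,fy=3.1,interpolation=cv2.INTER_CUBIC))
E
```

```text
(no output)
```

View pics/topc.png

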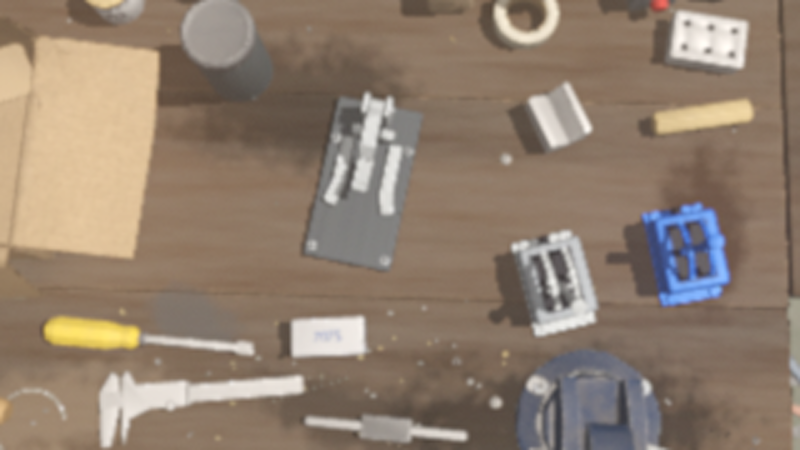

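View pics/sidec.png

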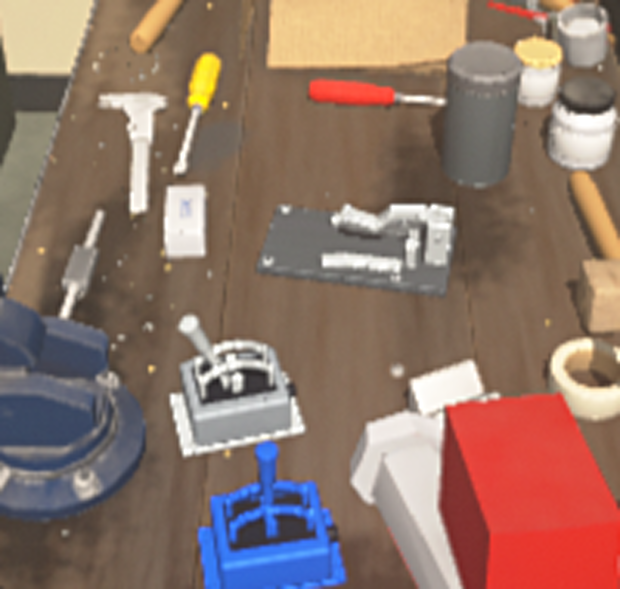

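Top view: the offcut is the white block at full-image pixel (281,254), lying along world y. The fixture is at (295,193), with its clevis at the far end. The grey lockbox is at (372,233). The blue look-alike is at (424,222), and the vise below right is a neighbour to avoid. The other pale blocks, the V-block at (373,167) and the perforated block at (433,137), don't have the 35x70 shape. Next I fit the poses.

```bash
cat > h.py <<'E'
from station import *
import cv2,numpy as np
from scipy.optimize import minimize
def proj(n,P):
    i=camera_info(n); c=(np.array(P)@np.array(i["R"]).T+np.array(i["t"]))@np.array(i["K"]).T
    return c[:,:2]/c[:,2:]
def ray(n,uv,z):
    i=camera_info(n);R=np.array(i["R"]);C=-R.T@np.array(i["t"])
    d=R.T@np.linalg.inv(np.array(i["K"]))@np.array([uv[0],uv[1],1.]); return C+d*(z-C[2])/d[2]
def box(lx,ly,z0,z1,cx=0): return np.array([[cx+a*lx/2,b*ly/2,z] for a in(-1,1) for b in(-1,1) for z in(z0,z1)])
def place(P,p):
    c,s=np.cos(p[2]),np.sin(p[2]); return P@np.array([[c,s,0],[-s,c,0],[0,0,1]])+[p[0],p[1],0]
S=8
def ren(n,boxes,p):
    m=np.zeros((400*S,640*S),np.uint8)
    for b in boxes:
        h=cv2.convexHull(((proj(n,place(b,p))+.5)*S).astype(np.float32)); cv2.fillPoly(m,[np.round(h).astype(np.int32)],1)
    return cv2.resize(m.astype(np.float32),(640,400),interpolation=cv2.INTER_AREA)
def fit(masks,boxes,p0):
    f=lambda p:sum(np.abs(ren(n,boxes,p)-m).sum() for n,m in masks.items())
    r=minimize(f,p0,method="Nelder-Mead",options=dict(initial_simplex=np.array(p0)+np.array([[0,0,0],[.01,0,0],[0,.01,0],[0,0,.15]]),maxiter=70,xatol=1e-4,fatol=.3))
    return np.round(r.x,4).tolist(),round(r.fun,1)
E
python3 - <<'E'
from h import *
M={}
for n in ("top","side"):
    camera(n)
    for q in ("offcut","fixture","lockbox"):
        r=cut_out(q,n)
        M[q,n]=r[0]["pixels"].astype(np.float32) if r else None
        if r: print(q,n,r[0]["centre"],r[0]["conf"])
fx=[box(.17,.09,0,.01),box(.02,.03,.01,.056,.072)]
for q,bx,px,z,y0 in (("offcut",[box(.035,.07,0,.028)],(281,254),.028,0.),("fixture",fx,(295,193),.01,-.2),("lockbox",[box(.076,.062,0,.04)],(372,233),.04,.1)):
    w=ray("top",px,z)
    for use in (["top"],["side"],["top","side"]):
        ms={n:M[q,n] for n in use if M[q,n] is not None}
        if ms: print(q,use,fit(ms,bx,[w[0],w[1],y0]),[int(m.sum()) for m in ms.values()])
im=cv2.imread("pics/side0.png")[210:300,255:335];cv2.imwrite("pics/lock.png",cv2.resize(im,None,fx=7,fy=6.6,interpolation=cv2.INTER_CUBIC))
E
```

```text
offcut top [254.3, 282.1] 0.98
fixture top [195.2, 296.3] 0.69
lockbox top [222.7, 424.2] 0.82
offcut side [204.6, 279.4] 0.66
fixture side [208.9, 337.1] 0.65
lockbox side [300.3, 308.4] 0.75
offcut ['top'] ([0.4589, 0.0835, 0.074], np.float64(20.9)) [423]
offcut ['side'] ([0.4586, 0.083, 0.0853], np.float64(19.9)) [297]
offcut ['top', 'side'] ([0.4588, 0.0834, 0.0819], np.float64(44.2)) [423, 297]
fixture ['top'] ([0.6175, 0.0559, -0.1657], np.float64(116.5)) [2233]
fixture ['side'] ([0.6187, 0.0587, -0.1646], np.float64(142.6)) [1453]
fixture ['top', 'side'] ([0.618, 0.0562, -0.1692], np.float64(284.4)) [2233, 1453]
lockbox ['top'] ([0.4835, -0.0235, 0.0872], np.float64(1804.3)) [1004]
lockbox ['side'] ([-2.5107, 3.4131, 5.9759], np.float64(1489.0)) [1489]
lockbox ['top', 'side'] ([2.5652, 1.2502, -1.4105], np.float64(2493.0)) [1004, 1489]
```

View pics/lock.png

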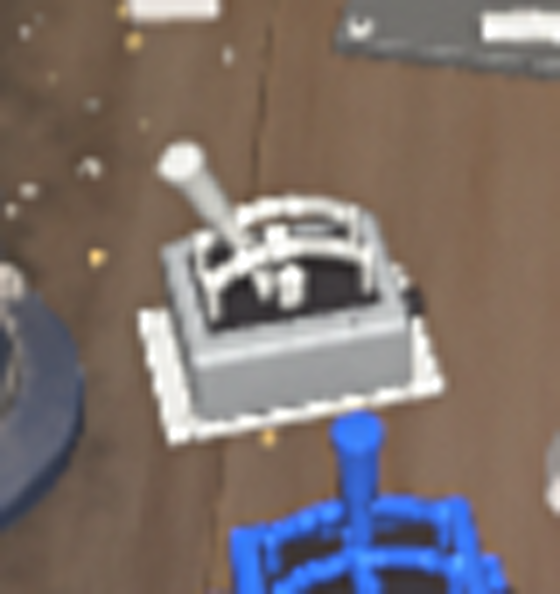

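```bash
python3 - <<'E'
from h import *
C=[(140,312),(172,440),(443,387)]
print("flange",[np.round(ray("side",(255+u/7-.5,210+v/6.6-.5),.003)[:2],4).tolist() for u,v in C])
C=[(165,252),(197,362),(410,322),(370,212)]
h=[ray("side",(255+u/7-.5,210+v/6.6-.5),.04)[:2] for u,v in C]
print("housing",np.round(h,4).tolist(),np.mean(h,0))
print("knob", ray("side",(255+183/7-.5,210+160/6.6-.5),.108))
M={}
for n,c in (("top",(234,370)),("side",(258,295))):
    camera(n); r=cut_out("lockbox",n)
    for d in r: print(n,d["conf"],d["centre"])
    r=[d for d in r if np.hypot(*(np.array(d["centre"])-c))<12]
    if r: M[n]=r[0]["pixels"].astype(np.float32)
for fl in ((.086,.07),(.09,.07),(.096,.062),(.096,.07),(.096,.08)):
  for use in M:
    print(fl,use,fit({use:M[use]},[box(.076,.062,0,.04),box(*fl,0,.004)],[.503,-.145,.15]),M[use].sum())
E
```

```text
flange [[0.4672, -0.1243], [0.4847, -0.1859], [0.5752, -0.1597]]
housing [[0.4791, -0.1292], [0.495, -0.1823], [0.5645, -0.1624], [0.5487, -0.1075]] [ 0.52181283 -0.14535244]
knob [ 0.4918403 -0.1519815  0.108    ]
top 0.9 [233.8, 371.1]
top 0.89 [222.7, 422.7]
side 0.83 [256.5, 296.4]
side 0.61 [301.2, 307.5]
(0.086, 0.07) top ([0.5195, -0.1429, 0.3169], np.float64(163.7)) 1033.0
(0.086, 0.07) side ([0.5196, -0.1375, 0.2764], np.float64(189.9)) 1222.0
(0.09, 0.07) top ([0.5204, -0.1429, 0.2936], np.float64(130.9)) 1033.0
(0.09, 0.07) side ([0.5198, -0.1371, 0.2715], np.float64(167.9)) 1222.0
(0.096, 0.062) top ([0.52, -0.1408, 0.3034], np.float64(54.6)) 1033.0
(0.096, 0.062) side ([0.5204, -0.1409, 0.2619], np.float64(146.4)) 1222.0
(0.096, 0.07) top ([0.5206, -0.1427, 0.2573], np.float64(92.0)) 1033.0
(0.096, 0.07) side ([0.5195, -0.1373, 0.2586], np.float64(146.9)) 1222.0
(0.096, 0.08) top ([0.52, -0.1432, 0.1673], np.float64(197.8)) 1033.0
(0.096, 0.08) side ([0.5183, -0.1328, 0.2459], np.float64(161.2)) 1222.0
```

Chosen poses, from both cameras:

| Thing | x | y | yaw | Note |
|---|---|---|---|---|
| offcut | 0.459 | 0.083 | 0.08 | |
| fixture | 0.618 | 0.0565 | -0.167 | |
| grey lockbox | 0.521 | -0.143 | 0.28 | Bat leans towards the robot. |

The blue look-alike stays untouched. I'll write a planner that gives shifts in tool axes, then move.

```bash
cat > p.py <<'E'
import sys,numpy as np
from scipy.spatial.transform import Rotation as Ro
from station import get_obs
# usage: p.py x y z yawOfToolY [tiltaxis-angle tilt]   -> shift cm & rotvec in tool axes (tool z down, jaw line mod pi)
a=[float(v) for v in sys.argv[1:]]
o=get_obs();R0=Ro.from_quat(o["tcp_rot"])
def tgt(yaw):
    y=np.array([np.cos(yaw),np.sin(yaw),0]);z=np.array([0,0,-1.]);R=Ro.from_matrix(np.c_[np.cross(y,z),y,z])
    if len(a)>5: R=Ro.from_rotvec(a[5]*np.array([np.cos(a[4]),np.sin(a[4]),0]))*R
    return R
print("t",round(o["time"],2),"pos",o["eef_pos"].round(4),"F",o["contact_force"].round(1),"w",round(o["width"],4),"j7",o["q"].round(2))
for y in (a[3],a[3]+np.pi):
    print("shift",(R0.inv().apply(np.array(a[:3])-o["eef_pos"])*100).round(2),"turn",(R0.inv()*tgt(y)).as_rotvec().round(3))
E
python3 p.py 0.458 0.0915 0.12 0.08
```

```text
t 1.4 pos [0.2294 0.6348 0.2055] F [ 0.3 -0.2 -0.6] w 0.0942 j7 [-1.37  0.43  0.07  1.61 -0.03  1.11 -0.07]
shift [-39.96 -43.32   8.55] turn [-0.     0.     1.144]
shift [-39.96 -43.32   8.55] turn [-0.    -0.    -1.998]
```

```bash
python3 -m inch '[-3,-3.2,0,0,0,0.09,0, -6.5,-7,0,0,0,0.2,0.2, -10,-11,0,0,0,0.3,0.47, -14,-15,0,0,0,0.42,0.47, -18,-19.5,0,0,0,0.54,0.47, -22,-24,0,0,0,0.66,0.47, -26,-28,0,0,0,0.78,0.47, -30,-32.5,0,0,0,0.9,0.47, -34,-37,2,0,0,1.0,0.47, -37,-40,3,0,0,1.08,0.47]' 25; python3 p.py 0.458 0.0915 0.1 0.08
```

```text
time: 2.4
eef_pos: [0.421, 0.1797, 0.1867]
tcp_rot: [0.656, 0.755, 0.001, -0.0]
contact_force: [0.7, 0.5, -0.3]
width: 0.0498
t 2.4 pos [0.421  0.1797 0.1867] F [ 0.7  0.5 -0.3] w 0.0498 j7 [-0.99  0.08  0.47  2.12 -0.05  0.95 -0.35]
shift [-9.26  2.42  8.66] turn [ 0.001 -0.001  0.06 ]
shift [-9.26  2.42  8.66] turn [ 2.000e-03  2.000e-03 -3.082e+00]
```

```bash
python3 -m inch '[-3,0.8,2,0,0,0.02,0.47, -6,1.6,4,0,0,0.04,0.47, -8.5,2.2,7,0,0,0.06,0.47, -9.2,2.4,9,0,0,0.06,0.47, -9.3,2.4,11,0,0,0.06,0.47, -9.3,2.4,12.5,0,0,0.06,0.47, -9.3,2.4,13,0,0,0.06,0.47, -9.3,2.4,13,0,0,0.06,0.47, -9.3,2.4,13,0,0,0.06,0.47, -9.3,2.4,13,0,0,0.06,0.47]'; python3 p.py 0.458 0.0915 0.01 0.08; python3 - <<'E'
from h import *
b=camera("side"); t=camera("top")
f=lambda a:cv2.resize(a[:,:,::-1],None,fx=4,fy=4,interpolation=cv2.INTER_CUBIC)
cv2.imwrite("pics/pre.png",np.hstack([f(t[200:290,230:325]),f(b[160:250,230:325])]))
E
```

```text
time: 3.4
eef_pos: [0.458, 0.0931, 0.0571]
tcp_rot: [0.677, 0.736, 0.001, 0.0]
contact_force: [0.3, 0.2, 0.8]
width: 0.0498
t 3.4 pos [0.458  0.0931 0.0571] F [0.3 0.2 0.8] w 0.0498 j7 [-0.76  0.33  0.5   2.21 -0.26  0.65  0.  ]
shift [-0.16 -0.02  4.71] turn [ 0.001 -0.001  0.004]
shift [-0.16 -0.02  4.71] turn [ 1.000e-03  2.000e-03 -3.137e+00]
```

View pics/pre.png

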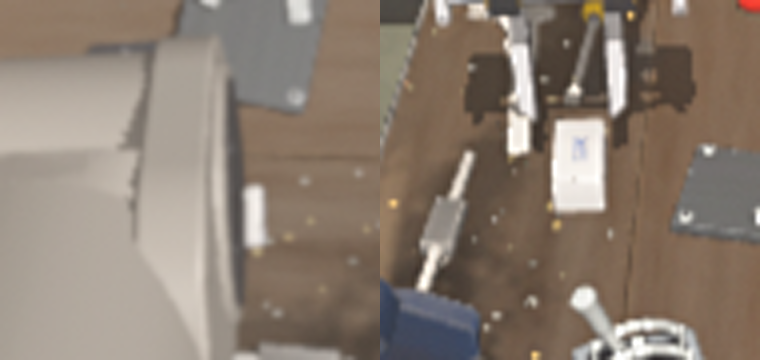

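The jaws line up with the block, but the left finger would come down close to the caliper's end at crop (518,150). I'll move the grip 11 mm to the block's middle and narrow the jaws to 43 mm.

```bash
python3 -m inch '[-1.1,0,0,0,0,0,0.54, -1.1,0,0,0,0,0,0.54, -1.1,0,1,0,0,0,0.54, -1.1,0,2.2,0,0,0,0.54, -1.1,0,3.4,0,0,0,0.54, -1.1,0,4.3,0,0,0,0.54, -1.1,0,4.7,0,0,0,0.54, -1.1,0,4.7,0,0,0,0.54, -1.1,0,4.7,0,0,0,0.7, -1.1,0,4.7,0,0,0,0.8]' 25; python3 -m inch '[0,0,0,0,0,0,0.9,0,0,0,0,0,0,0.9,0,0,0,0,0,0,0.9,0,0,0,0,0,0,0.9,0,0,-1,0,0,0,0.9,0,0,-2.5,0,0,0,0.9,0,0,-4,0,0,0,0.9,0,0,-5.5,0,0,0,0.9,0,0,-6,0,0,0,0.9,0,0,-6,0,0,0,0.9]' 25;  python3 p.py 0.554 0.0673 0.06 1.404
```

```text
time: 4.5
eef_pos: [0.4587, 0.0819, 0.0097]
tcp_rot: [0.677, 0.736, 0.0, 0.0]
contact_force: [-0.1, 0.0, -2.1]
width: 0.0349
time: 5.5
eef_pos: [0.4588, 0.0821, 0.0701]
tcp_rot: [0.677, 0.736, 0.001, 0.0]
contact_force: [0.3, 0.5, -1.9]
width: 0.0346
t 5.5 pos [0.4588 0.0821 0.0701] F [ 0.3  0.5 -1.9] w 0.0346 j7 [-0.76  0.3   0.52  2.21 -0.24  0.68  0.01]
shift [-2.28  9.36  1.02] turn [ 0.002  0.    -1.32 ]
shift [-2.28  9.36  1.02] turn [ 0.    -0.002  1.822]
```

```bash
python3 -m inch '[0,0,0,0,0,-0.14,0.9,0,0,0,0,0,-0.28,0.9,0,0,0,0,0,-0.42,0.9,-0.4,2,0,0,0,-0.56,0.9,-0.8,4,0,0,0,-0.7,0.9,-1.2,5.5,0,0,0,-0.84,0.9,-1.7,7,0,0,0,-0.98,0.9,-2,8.5,0,0,0,-1.12,0.9,-2.3,9.2,0,0,0,-1.24,0.9,-2.3,9.2,0,0,0,-1.32,0.9]' 25;  python3 p.py 0.552 0.0676 0.04 1.404; python3 - <<'E'
from h import *
b=camera("side"); r=cut_out("fixture","side"); 
M=r[0]["pixels"]; 
f=lambda a:cv2.resize(a[:,:,::-1],None,fx=5,fy=5,interpolation=cv2.INTER_CUBIC)
im=f(b[170:240,270:390])
for p,c in (([.618,.0565,-.167],(0,255,0)),):
    for P in ([[-.085,-.045,.01],[-.085,.045,.01],[.085,.045,.01],[.085,-.045,.01]],[[-.028,-.0215,.016],[-.007,-.019,.016],[.043,-.019,.016]]):
        uv=(proj("side",place(np.array(P),p))+.5-[270,170])*5; cv2.polylines(im,[np.int32(uv)],len(P)==4,c,1)
cv2.imwrite("pics/fx.png",im)
E
```

```text
time: 6.5
eef_pos: [0.5525, 0.0661, 0.0683]
tcp_rot: [0.081, 0.997, -0.0, -0.0]
contact_force: [-0.3, -0.1, -2.0]
width: 0.0351
t 6.5 pos [0.5525 0.0661 0.0683] F [-0.3 -0.1 -2. ] w 0.0351 j7 [-0.4   0.41  0.2   2.   -0.12  0.75  1.28]
shift [0.07 0.14 2.83] turn [-0.    -0.001  0.004]
shift [0.07 0.14 2.83] turn [ 1.000e-03 -1.000e-03 -3.137e+00]
```

View pics/fx.png

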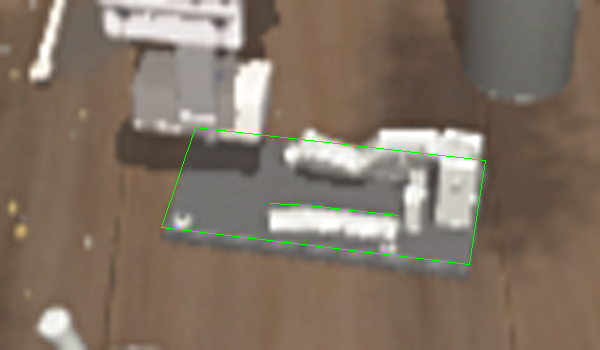

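The overlay of the fitted plate and rail matches the picture: plate corners at crop (163,227) and (468,264), rail at (270–398, 205–215). Lowering the block onto the plate in front of the mouth.

```bash
python3 -m inch '[0.07,0.14,1.5,0,0,0.004,0.9,0.07,0.14,3,0,0,0.004,0.9,0.07,0.14,4,0,0,0.004,0.9,0.07,0.14,4.5,0,0,0.004,0.9,0.07,0.14,4.6,0,0,0.004,0.9,0.07,0.14,4.7,0,0,0.004,0.9,0.07,0.14,4.8,0,0,0.004,0.9,0.07,0.14,4.9,0,0,0.004,0.9,0.07,0.14,4.9,0,0,0.004,0.9,0.07,0.14,4.9,0,0,0.004,0.9]' 25;  python3 p.py 0.6295 0.0546 0.02 1.404
```

```text
time: 7.6
eef_pos: [0.5517, 0.0682, 0.0205]
tcp_rot: [0.085, 0.996, 0.0, 0.0]
contact_force: [0.1, 0.2, -2.0]
width: 0.0347
t 7.6 pos [0.5517 0.0682 0.0205] F [ 0.1  0.2 -2. ] w 0.0347 j7 [-0.39  0.48  0.18  2.03 -0.14  0.65  1.29]
shift [-7.9  -0.01  0.05] turn [ 0.     0.    -0.004]
shift [-7.9  -0.01  0.05] turn [ 0.    -0.     3.137]
```

```bash
python3 -m inch '[0,0,0.05,0,0,0,0.9,0,0,0.1,0,0,0,0.9,0,0,0.1,0,0,0,0.9,-0.5,0,0.1,0,0,0,0.9,-1,0,0.1,0,0,0,0.9,-1.5,0,0.1,0,0,0,0.9,-2,0,0.1,0,0,0,0.9,-2.5,0,0.1,0,0,0,0.9,-3,0,0.1,0,0,0,0.9,-3,0,0.1,0,0,0,0.9]' 25;  python3 p.py 0.6295 0.0546 0.02 1.404
```

```text
time: 8.6
eef_pos: [0.5816, 0.0631, 0.0196]
tcp_rot: [0.085, 0.996, 0.0, 0.0]
contact_force: [-0.5, -0.2, 4.7]
width: 0.0351
t 8.6 pos [0.5816 0.0631 0.0196] F [-0.5 -0.2  4.7] w 0.0351 j7 [-0.36  0.52  0.18  1.96 -0.14  0.68  1.31]
shift [-4.86 -0.02 -0.04] turn [ 0.     0.    -0.004]
shift [-4.86 -0.02 -0.04] turn [ 0.    -0.     3.137]
```

Now on the plate (about 6.5 N of contact). Sliding in, with the last stretch slow.

```bash
python3 -m inch '[-0.4,0,0,0,0,0,0.9,-0.8,0,0,0,0,0,0.9,-1.2,0,0,0,0,0,0.9,-1.6,0,0,0,0,0,0.9,-2,0,0,0,0,0,0.9,-2.4,0,0,0,0,0,0.9,-2.8,0,0,0,0,0,0.9,-3.2,0,0,0,0,0,0.9,-3.6,0,0,0,0,0,0.9,-3.6,0,0,0,0,0,0.9]' 25;  python3 p.py 0.6295 0.0546 0.02 1.404
```

```text
time: 9.6
eef_pos: [0.6156, 0.0574, 0.0196]
tcp_rot: [0.085, 0.996, 0.0, -0.001]
contact_force: [-9.0, 0.5, 12.1]
width: 0.0347
t 9.6 pos [0.6156 0.0574 0.0196] F [-9.   0.5 12.1] w 0.0347 j7 [-0.34  0.56  0.18  1.88 -0.15  0.72  1.33]
shift [-1.41 -0.04 -0.04] turn [ 0.    -0.002 -0.004]
shift [-1.41 -0.04 -0.04] turn [-0.004 -0.     3.138]
```

```bash
python3 -m inch '[-0.3,0,0,0,0,0,0.95,-0.6,0,0,0,0,0,0.95,-0.8,0,0,0,0,0,0.95,-1,0,0,0,0,0,0.95,-1.2,0,0,0,0,0,0.95,-1.3,0,0,0,0,0,0.95,-1.4,0,0,0,0,0,0.95,-1.5,0,0,0,0,0,0.95,-1.55,0,0,0,0,0,0.95,-1.55,0,0,0,0,0,0.95]' 35;  python3 p.py 0.6295 0.0546 0.02 1.404
```

```text
time: 10.6
eef_pos: [0.6302, 0.0549, 0.0196]
tcp_rot: [0.085, 0.996, 0.0, -0.002]
contact_force: [-12.8, 2.2, 16.3]
width: 0.0345
t 10.6 pos [0.6302 0.0549 0.0196] F [-12.8   2.2  16.3] w 0.0345 j7 [-0.33  0.58  0.18  1.84 -0.15  0.74  1.34]
shift [ 0.06 -0.04 -0.04] turn [ 0.    -0.003 -0.004]
shift [ 0.06 -0.04 -0.04] turn [-0.005 -0.     3.138]
```

```bash
python3 -m inch '[-0.05,0,0,0,0,0,0.95,-0.1,0,0,0,0,0,0.95,-0.1,0,0,0,0,0,0.95,-0.15,0,0,0,0,0,0.95,-0.15,0,0,0,0,0,0.95,-0.2,0,0,0,0,0,0.95,-0.2,0,0,0,0,0,0.95,-0.2,0,0,0,0,0,0.95,-0.2,0,0,0,0,0,0.95,-0.2,0,0,0,0,0,0.95]' 35;  python3 p.py 0.6295 0.0546 0.02 1.404; python3 - <<'E'
from h import *
b=camera("side")
im=cv2.resize(b[165:240,295:390,::-1],None,fx=7,fy=7,interpolation=cv2.INTER_CUBIC)
cv2.imwrite("pics/in.png",im)
E
```

```text
time: 11.6
eef_pos: [0.6321, 0.0545, 0.0196]
tcp_rot: [0.085, 0.996, 0.0, -0.002]
contact_force: [-12.7, 1.8, 17.0]
width: 0.0349
t 11.6 pos [0.6321 0.0545 0.0196] F [-12.7   1.8  17. ] w 0.0349 j7 [-0.32  0.58  0.18  1.84 -0.15  0.74  1.34]
shift [ 0.26 -0.04 -0.04] turn [ 0.    -0.003 -0.004]
shift [ 0.26 -0.04 -0.04] turn [-0.005 -0.     3.138]
```

View pics/in.png

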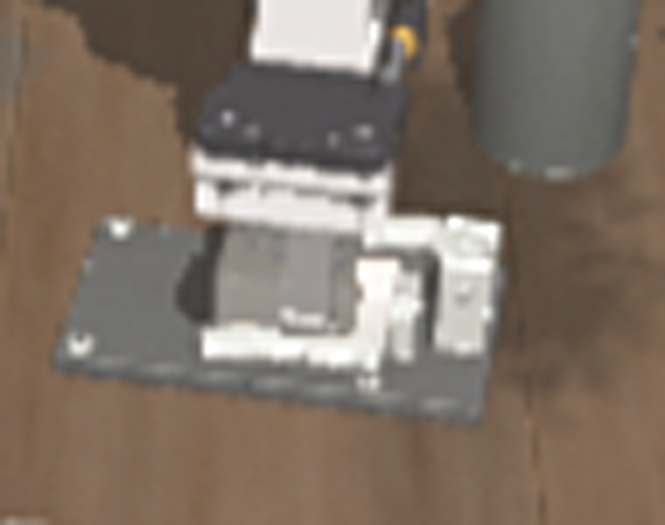

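The block's front end, at crop (398,290), is very near the stop at (405,300). The force stayed steady over the last 2 mm, so I'll push on until it rises.

```bash
python3 -m inch '[-0.05,0,0,0,0,0,0.95,-0.1,0,0,0,0,0,0.95,-0.15,0,0,0,0,0,0.95,-0.2,0,0,0,0,0,0.95,-0.25,0,0,0,0,0,0.95,-0.3,0,0,0,0,0,0.95,-0.3,0,0,0,0,0,0.95,-0.3,0,0,0,0,0,0.95,-0.3,0,0,0,0,0,0.95,-0.3,0,0,0,0,0,0.95]' 35;  python3 p.py 0.6295 0.0546 0.02 1.404
```

```text
time: 12.65
eef_pos: [0.6326, 0.0545, 0.0194]
tcp_rot: [0.085, 0.996, 0.0, -0.004]
contact_force: [-28.2, 4.2, 29.7]
width: 0.0345
t 12.65 pos [0.6326 0.0545 0.0194] F [-28.2   4.2  29.7] w 0.0345 j7 [-0.32  0.58  0.18  1.84 -0.15  0.74  1.34]
shift [ 0.31 -0.04 -0.05] turn [-0.    -0.008 -0.003]
shift [ 0.31 -0.04 -0.05] turn [-1.200e-02  1.000e-03  3.138e+00]
```

Force jumped to 28 N with almost no travel, so it's home against the stops. I'll relax the command, open and lift.

```bash
python3 -m inch '[0.1,0,-0.05,0,0,0,0.95,0.2,0,-0.05,0,0,0,0.95,0.2,0,-0.05,0,0,0,0.4,0.2,0,-0.05,0,0,0,0.4,0.2,0,-0.05,0,0,0,0.4,0.2,0,-1,0,0,0,0.4,0.2,0,-3,0,0,0,0.4,0.2,0,-6,0,0,0,0.4,0.2,0,-10,0,0,0,0.4,0.2,0,-13,0,0,0,0.4]' 35; python3 - <<'E'
from h import *
b=camera("side")
im=cv2.resize(b[165:300,255:390,::-1],None,fx=4.4,fy=4.4,interpolation=cv2.INTER_CUBIC)
cv2.imwrite("pics/home.png",im)
r=cut_out("offcut","side")
for d in r: print(d["conf"],d["centre"],d["pixels"].sum())
E
python3 p.py 0.50 -0.149 0.2 1.851
```

```text
time: 13.65
eef_pos: [0.6354, 0.0536, 0.1523]
tcp_rot: [0.085, 0.996, 0.0, 0.001]
contact_force: [0.3, -0.0, 0.2]
width: 0.0566
0.54 [207.5, 337.0] 320
t 13.75 pos [0.6373 0.0538 0.1546] F [0.4 0.6 0.5] w 0.0563 j7 [-0.35  0.42  0.22  1.75 -0.11  0.98  1.31]
shift [ 10.04 -22.31  -4.67] turn [ 0.001  0.007 -0.452]
shift [ 10.04 -22.31  -4.67] turn [ 1.00e-02 -1.00e-03  2.69e+00]
```

View pics/home.png

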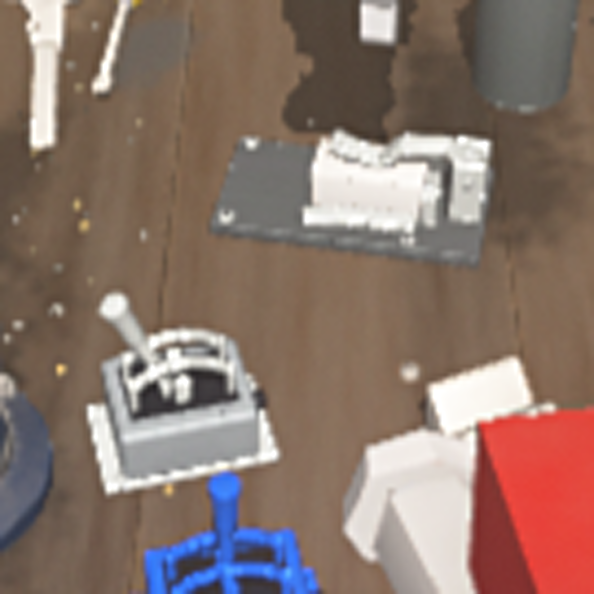

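The offcut sits flat between the rails under the finger, its front end at the stop (crop (428,195)). Next I refine the bat's position in both views with an overlay.

```bash
python3 - <<'E'
from h import *
P=[.5215,-.1425,.28]; s=.4
ax=np.array([-np.sin(s),0,np.cos(s)]);nx=np.array([np.cos(s),0,np.sin(s)])
def cyl(a,b,r):
    t=np.linspace(0,2*np.pi,24); return np.vstack([[0,0,.028]+ax*d+r*(np.cos(u)*nx+np.sin(u)*np.array([0,1,0])) for d in(a,b) for u in t])
H,K=cyl(.054,.08,.0058),cyl(.08,.087,.0075)
ims=[]
for n,(r0,c0) in (("side",(212,258)),("top",(200,335))):
    b=camera(n); im=cv2.resize(b[r0:r0+70,c0:c0+75,::-1],None,fx=5.3,fy=5.3,interpolation=cv2.INTER_CUBIC)
    L=lambda Q:np.int32((proj(n,place(Q,P))+.5-[c0,r0])*5.3)
    for Q in(H,K): cv2.polylines(im,[cv2.convexHull(L(Q))],True,(0,255,0),1)
    cv2.polylines(im,[L(np.array([[-.038,-.031,.04],[-.038,.031,.04],[.038,.031,.04],[.038,-.031,.04]]))],True,(0,0,255),1)
    ims.append(im)
    for d in cut_out("bat_stem",n): print(n,round(d["conf"],2),d["centre"],d["pixels"].sum(),np.argwhere(d["pixels"]).min(0),np.argwhere(d["pixels"]).max(0))
cv2.imwrite("pics/bat.png",np.hstack(ims))
E
```

```text
side 0.45 [281.0, 305.9] 91 [273 303] [290 309]
top 0.49 [239.5, 379.8] 68 [234 373] [245 383]
top 0.37 [216.9, 429.9] 38 [214 429] [219 438]
```

View pics/bat.png

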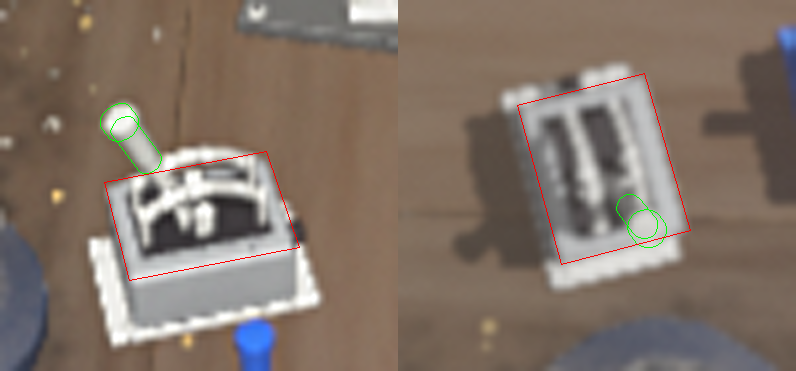

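The overlay is close: the knob at side crop (122,121) is spot on, and in the top view it sits about 1 px up and left. I take the pivot as (0.5225, -0.1415). Moving to a stand-off along the bat's axis.

```bash
python3 p.py 0.4759 -0.1549 0.1431 1.851 1.851 -0.4
```

```text
t 13.95 pos [0.6343 0.0537 0.1487] F [-0.4 -0.4  0.2] w 0.0563 j7 [-0.35  0.42  0.22  1.76 -0.11  0.97  1.31]
shift [ 12.06 -23.25   0.58] turn [-0.09  -0.394 -0.445]
shift [ 12.06 -23.25   0.58] turn [-0.537  0.123  2.643]
```

```bash
python3 -m inch '[1.2,-2.4,-1.5,-0.01,-0.05,-0.05,0.4,2.5,-5,-3,-0.02,-0.1,-0.11,0.4,4,-7.8,-4,-0.03,-0.15,-0.17,0.4,5.5,-10.6,-4,-0.04,-0.2,-0.22,0.4,7,-13.5,-4,-0.055,-0.24,-0.27,0.4,8.5,-16.4,-4,-0.065,-0.28,-0.32,0.4,10,-19.3,-3,-0.075,-0.33,-0.37,0.4,11.2,-21.6,-2,-0.085,-0.37,-0.42,0.4,12,-23.2,-1,-0.09,-0.394,-0.445,0.4,12,-23.2,-0.5,-0.09,-0.394,-0.445,0.4]'; python3 p.py 0.4813 -0.1533 0.1293 1.851 1.851 -0.4
```

```text
time: 14.95
eef_pos: [0.4741, -0.1566, 0.1525]
tcp_rot: [-0.136, 0.971, 0.027, 0.196]
contact_force: [1.3, 0.4, -0.3]
width: 0.0562
t 14.95 pos [ 0.4741 -0.1566  0.1525] F [ 1.3  0.4 -0.3] w 0.0562 j7 [ 0.07  0.05  0.31  2.31 -0.53  0.52  2.64]
shift [0.18 0.12 2.44] turn [-0.001 -0.001 -0.002]
shift [0.18 0.12 2.44] turn [-1.000e-03  1.000e-03  3.139e+00]
```

Joint 7 is at 2.64, near its limit of 2.73, so I'll use the half-turned grasp before going in.

```bash
python3 -m inch '[0,0,0,0,0,0.14,0.4,0,0,0,0,0,0.29,0.4,0,0,0,0,0,0.44,0.4,0,0,0,0,0,0.59,0.4,0,0,0,0,0,0.74,0.4,0,0,0,0,0,0.89,0.4,0,0,0,0,0,1.04,0.4,0,0,0,0,0,1.19,0.4,0,0,0,0,0,1.34,0.4,0,0,0,0,0,1.49,0.4]'; python3 -m inch '[0,0,0,0,0,0.15,0.4,0,0,0,0,0,0.3,0.4,0,0,0,0,0,0.45,0.4,0,0,0,0,0,0.6,0.4,0,0,0,0,0,0.75,0.4,0,0,0,0,0,0.9,0.4,0,0,0,0,0,1.05,0.4,0,0,0,0,0,1.2,0.4,0,0,0,0,0,1.35,0.4,0,0,0,0,0,1.5,0.4]';python3 p.py 0.4813 -0.1533 0.1293 1.851 1.851 -0.4
```

```text
time: 15.95
eef_pos: [0.4771, -0.1538, 0.1536]
tcp_rot: [0.56, 0.804, 0.154, 0.125]
contact_force: [0.1, 0.3, 0.4]
width: 0.0564
time: 16.95
eef_pos: [0.4771, -0.1538, 0.1537]
tcp_rot: [0.958, 0.207, 0.198, -0.013]
contact_force: [0.3, -0.3, 0.4]
width: 0.0564
t 16.95 pos [ 0.4771 -0.1538  0.1537] F [ 0.3 -0.3  0.4] w 0.0564 j7 [-0.11  0.05  0.48  2.31 -0.54  0.53 -0.34]
shift [-0.56 -0.02  2.41] turn [-2.000e-03 -0.000e+00 -2.996e+00]
shift [-0.56 -0.02  2.41] turn [-0.     0.001  0.145]
```

```bash
python3 -m inch '[-0.56,0,0,0,0,0.145,0.4,-0.56,0,1,0,0,0.145,0.4,-0.56,0,2,0,0,0.145,0.4,-0.56,0,3,0,0,0.145,0.4,-0.56,0,4,0,0,0.145,0.4,-0.56,0,5,0,0,0.145,0.4,-0.56,0,6,0,0,0.145,0.4,-0.56,0,7,0,0,0.145,0.4,-0.56,0,7.9,0,0,0.145,0.4,-0.56,0,7.9,0,0,0.145,0.4]' 12; python3 p.py 0.5023 -0.1473 0.0777 1.851 1.851 -0.4; python3 - <<'E'
from h import *
b=camera("side")
im=cv2.resize(b[180:280,240:340,::-1],None,fx=6,fy=6,interpolation=cv2.INTER_CUBIC)
cv2.imwrite("pics/grip.png",im)
E
```

```text
time: 17.95
eef_pos: [0.5017, -0.1473, 0.0778]
tcp_rot: [0.97, 0.14, 0.196, -0.028]
contact_force: [-1.0, 0.5, -0.3]
width: 0.0566
t 17.95 pos [ 0.5017 -0.1473  0.0778] F [-1.   0.5 -0.3] w 0.0566 j7 [-0.01  0.25  0.37  2.33 -0.92  0.4  -0.12]
shift [0.05 0.02 0.04] turn [-3.000e-03 -2.000e-03 -3.135e+00]
shift [0.05 0.02 0.04] turn [-0.001  0.002  0.006]
```

View pics/grip.png

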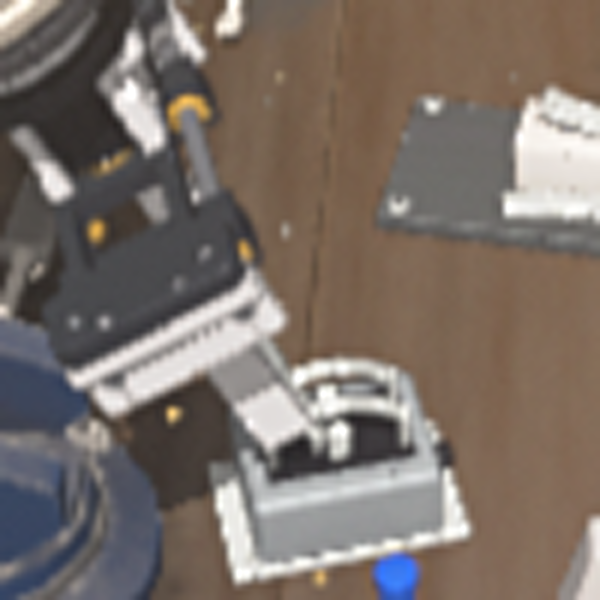

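Jaw tips straddle the handle just above the arch (crop (290,440)); close gently.

```bash
python3 -m inch '[0,0,0,0,0,0,0.6,0,0,0,0,0,0,0.75,0,0,0,0,0,0,0.82,0,0,0,0,0,0,0.86,0,0,0,0,0,0,0.9,0,0,0,0,0,0,0.95,0,0,0,0,0,0,0.95,0,0,0,0,0,0,0.95,0,0,0,0,0,0,0.95,0,0,0,0,0,0,0.95]' 12; python3 p.py 0.5023 -0.1473 0.0777 1.851 1.851 -0.4
```

```text
time: 19.0
eef_pos: [0.5019, -0.1474, 0.0795]
tcp_rot: [0.97, 0.14, 0.197, -0.028]
contact_force: [-4.2, 4.2, 5.9]
width: 0.0135
t 19.0 pos [ 0.5019 -0.1474  0.0795] F [-4.2  4.2  5.9] w 0.0135 j7 [-0.01  0.24  0.37  2.33 -0.92  0.4  -0.12]
shift [-0.03  0.01  0.18] turn [ 1.000e-03 -2.000e-03 -3.134e+00]
shift [-0.03  0.01  0.18] turn [-0.001 -0.001  0.007]
```

```bash
python3 -m inch '[0,-0.05,0,0,0,0,0.95,0,-0.1,-0.05,0,0,0,0.95,0,-0.12,-0.1,0,0,0,0.95,0,-0.12,-0.15,0,0,0,0.95,0,-0.12,-0.2,0,0,0,0.95,0,-0.12,-0.2,0,0,0,0.95,0,-0.12,-0.2,0,0,0,0.95,0,-0.12,-0.2,0,0,0,0.95,0,-0.12,-0.2,0,0,0,0.95,0,-0.12,-0.2,0,0,0,0.95]' 15; cat > s.py <<'E'
from station import get_obs
import numpy as np
P=np.array([.5225,-.1415,.028]);ex=np.array([np.cos(.28),np.sin(.28),0]);ey=np.array([-ex[1],ex[0],0]);ez=np.array([0,0,1.])
o=get_obs();d=o["eef_pos"]-P;f=o["contact_force"]
from scipy.spatial.transform import Rotation as R
zt=-R.from_quat(o["tcp_rot"]).as_matrix()[:,2]
x,z=d@ex,d@ez;th=np.arctan2(x,z);r=np.hypot(x,z);b=np.sin(th)*ex+np.cos(th)*ez;t=np.cos(th)*ex-np.sin(th)*ez
print(f"t {o['time']:.2f} r {r*1e3:.1f}mm swing(tcp) {th:.3f} tooltilt {np.arctan2(zt@ex,zt@ez):.3f} y {d@ey*1e3:.1f} | F out {f@b:.1f} swing {f@t:.1f} y {f@ey:.1f} w {o['width']:.4f} q {o['q'].round(2)}")
E
python3 s.py
```

```text
time: 20.0
eef_pos: [0.501, -0.1472, 0.0812]
tcp_rot: [0.97, 0.14, 0.197, -0.027]
contact_force: [0.4, 2.9, -5.1]
width: 0.0132
t 20.00 r 57.7mm swing(tcp) -0.396 tooltilt -0.401 y 0.5 | F out -5.1 swing -0.9 y 2.7 w 0.0132 q [-0.02  0.24  0.38  2.33 -0.91  0.4  -0.13]
```

Now holding the bat, with about 5 N of spring force. Drawing further.

```bash
python3 -m inch '[0,-0.03,-0.1,0,0,0,0.95,0,-0.05,-0.2,0,0,0,0.95,0,-0.05,-0.3,0,0,0,0.95,0,-0.05,-0.4,0,0,0,0.95,0,-0.05,-0.4,0,0,0,0.95,0,-0.05,-0.4,0,0,0,0.95,0,-0.05,-0.4,0,0,0,0.95,0,-0.05,-0.4,0,0,0,0.95,0,-0.05,-0.4,0,0,0,0.95,0,-0.05,-0.4,0,0,0,0.95]' 20; python3 s.py
```

```text
time: 21.0
eef_pos: [0.4994, -0.1472, 0.085]
tcp_rot: [0.97, 0.14, 0.197, -0.027]
contact_force: [1.2, 1.7, -4.7]
width: 0.0131
t 21.00 r 61.8mm swing(tcp) -0.395 tooltilt -0.401 y 0.9 | F out -5.0 swing -0.4 y 1.3 w 0.0131 q [-0.03  0.23  0.39  2.33 -0.89  0.41 -0.15]
```

```bash
python3 -m inch '[0,0,-0.1,0,0,0,0.95,0,0,-0.2,0,0,0,0.95,0,0,-0.3,0,0,0,0.95,0,0,-0.4,0,0,0,0.95,0,0,-0.4,0,0,0,0.95,0,0,-0.4,0,0,0,0.95,0,0,-0.4,0,0,0,0.95,0,0,-0.4,0,0,0,0.95,0,0,-0.4,0,0,0,0.95,0,0,-0.4,0,0,0,0.95]' 20; python3 s.py;  python3 - <<'E'
from h import *
b=camera("side")
im=cv2.resize(b[205:265,265:325,::-1],None,fx=9,fy=9,interpolation=cv2.INTER_CUBIC)
cv2.imwrite("pics/draw.png",im)
E
```

```text
time: 22.0
eef_pos: [0.4979, -0.1476, 0.0887]
tcp_rot: [0.97, 0.14, 0.197, -0.027]
contact_force: [2.7, 1.7, -7.0]
width: 0.0128
t 22.00 r 65.8mm swing(tcp) -0.396 tooltilt -0.401 y 0.9 | F out -7.6 swing 0.2 y 0.8 w 0.0128 q [-0.04  0.22  0.4   2.33 -0.87  0.41 -0.17]
```

View pics/draw.png

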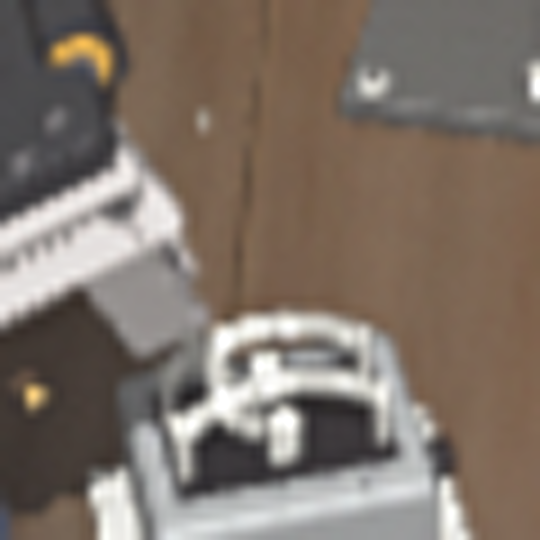

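No stop yet: 7.6 N at about 10 mm of draw, which is the spring alone. Continuing in small steps.

```bash
python3 -m inch '[0,0,-0.1,0,0,0,0.95,0,0,-0.2,0,0,0,0.95,0,0,-0.25,0,0,0,0.95,0,0,-0.25,0,0,0,0.95,0,0,-0.25,0,0,0,0.95,0,0,-0.25,0,0,0,0.95,0,0,-0.25,0,0,0,0.95,0,0,-0.25,0,0,0,0.95,0,0,-0.25,0,0,0,0.95,0,0,-0.25,0,0,0,0.95]' 20; python3 s.py
```

```text
time: 23.05
eef_pos: [0.4966, -0.1476, 0.0903]
tcp_rot: [0.97, 0.14, 0.197, -0.027]
contact_force: [10.8, 2.1, -24.1]
width: 0.0131
t 23.05 r 67.8mm swing(tcp) -0.403 tooltilt -0.399 y 1.3 | F out -26.5 swing 0.6 y -1.0 w 0.0131 q [-0.04  0.21  0.4   2.33 -0.86  0.41 -0.18]
```

There's the stop: 26 N, against about 7 N of spring alone. Back off about 2.7 mm into the middle of the window.

```bash
python3 -m inch '[0,0,0.1,0,0,0,0.95,0,0,0.2,0,0,0,0.95,0,0,0.27,0,0,0,0.95,0,0,0.27,0,0,0,0.95,0,0,0.27,0,0,0,0.95,0,0,0.27,0,0,0,0.95,0,0,0.27,0,0,0,0.95,0,0,0.27,0,0,0,0.95,0,0,0.27,0,0,0,0.95,0,0,0.27,0,0,0,0.95]' 25; python3 s.py; python3 - <<'E'
# rows for swing about pivot by phi, in tool axes (tool x = -lockbox x side, tool y=-ey, z inward)
import numpy as np
from station import get_obs
from scipy.spatial.transform import Rotation as R
o=get_obs();R0=R.from_quat(o["tcp_rot"]);P=np.array([.5225,-.1415,.028]);e=np.array([-np.sin(.28),np.cos(.28),0])
for phi in np.arange(.05,.82,.05):
    Q=R.from_rotvec(phi*e); d=Q.apply(o["eef_pos"]-P)+P-o["eef_pos"]
    print(round(phi,2),(R0.inv().apply(d)*100).round(2),(R0.inv()*Q*R0).as_rotvec().round(3))
E
```

```text
time: 24.05
eef_pos: [0.498, -0.1476, 0.0885]
tcp_rot: [0.97, 0.14, 0.197, -0.027]
contact_force: [1.4, 1.6, -5.3]
width: 0.0129
t 24.05 r 65.6mm swing(tcp) -0.395 tooltilt -0.401 y 0.9 | F out -5.6 swing -0.3 y 1.2 w 0.0129 q [-0.04  0.22  0.4   2.33 -0.88  0.41 -0.17]
0.05 [0.33 0.   0.01] [ 0.   -0.05 -0.  ]
0.1 [0.65 0.   0.04] [ 0.001 -0.1   -0.   ]
0.15 [0.98 0.01 0.08] [ 0.001 -0.15  -0.   ]
0.2 [1.3  0.01 0.14] [ 0.001 -0.2   -0.   ]
0.25 [1.62 0.01 0.21] [ 0.002 -0.25  -0.   ]
0.3 [1.94 0.01 0.3 ] [ 0.002 -0.3   -0.   ]
0.35 [2.25 0.02 0.41] [ 0.002 -0.35  -0.   ]
0.4 [2.55 0.02 0.53] [ 0.003 -0.4   -0.   ]
0.45 [2.85 0.02 0.67] [ 0.003 -0.45  -0.   ]
0.5 [3.14 0.02 0.82] [ 0.003 -0.5   -0.   ]
0.55 [3.42 0.02 0.99] [ 0.004 -0.55  -0.   ]
0.6 [3.7  0.03 1.17] [ 0.004 -0.6   -0.   ]
0.65 [3.96 0.03 1.36] [ 0.004 -0.65  -0.   ]
0.7 [4.22 0.03 1.56] [ 0.005 -0.7   -0.   ]
0.75 [4.46 0.03 1.78] [ 0.005 -0.75  -0.   ]
0.8 [4.69 0.03 2.01] [ 0.006 -0.8   -0.   ]
```

```bash
python3 -m inch '[0.16,0,0,0,-0.025,0,0.95,0.33,0,0.01,0,-0.05,0,0.95,0.49,0,0.02,0,-0.075,0,0.95,0.65,0,0.04,0,-0.1,0,0.95,0.82,0,0.06,0,-0.125,0,0.95,0.98,0,0.08,0,-0.15,0,0.95,1.05,0,0.09,0,-0.16,0,0.95,1.05,0,0.09,0,-0.16,0,0.95,1.05,0,0.09,0,-0.16,0,0.95,1.05,0,0.09,0,-0.16,0,0.95]' 25; python3 s.py
```

```text
time: 25.05
eef_pos: [0.5072, -0.1449, 0.0917]
tcp_rot: [0.983, 0.142, 0.119, -0.016]
contact_force: [0.5, 1.1, -7.5]
width: 0.0127
t 25.05 r 65.6mm swing(tcp) -0.241 tooltilt -0.241 y 1.0 | F out -7.5 swing -1.0 y 1.0 w 0.0127 q [-0.25  0.27  0.56  2.22 -0.54  0.54 -0.56]
```

Past the tooth with only 1 N sideways. Carrying on.

```bash
python3 -m inch '[0.16,0,0,0,-0.025,0,0.95,0.33,0,0.01,0,-0.05,0,0.95,0.49,0,0.02,0,-0.075,0,0.95,0.65,0,0.04,0,-0.1,0,0.95,0.82,0,0.06,0,-0.125,0,0.95,0.98,0,0.08,0,-0.15,0,0.95,1.14,0,0.11,0,-0.175,0,0.95,1.3,0,0.14,0,-0.2,0,0.95,1.3,0,0.14,0,-0.2,0,0.95,1.3,0,0.14,0,-0.2,0,0.95]' 25; python3 s.py
```

```text
time: 26.05
eef_pos: [0.52, -0.1411, 0.0933]
tcp_rot: [0.99, 0.143, 0.02, -0.001]
contact_force: [1.1, 0.2, -6.1]
width: 0.0129
t 26.05 r 65.3mm swing(tcp) -0.035 tooltilt -0.041 y 1.1 | F out -6.2 swing 0.8 y -0.1 w 0.0129 q [-0.38  0.38  0.65  2.07 -0.36  0.76 -0.78]
```

```bash
python3 -m inch '[0.2,0,0,0,-0.03,0,0.95,0.39,0,0.01,0,-0.06,0,0.95,0.59,0,0.03,0,-0.09,0,0.95,0.78,0,0.05,0,-0.12,0,0.95,0.98,0,0.08,0,-0.15,0,0.95,1.17,0,0.11,0,-0.18,0,0.95,1.36,0,0.15,0,-0.21,0,0.95,1.56,0,0.19,0,-0.24,0,0.95,1.62,0,0.21,0,-0.25,0,0.95,1.62,0,0.21,0,-0.25,0,0.95]' 25; python3 s.py
```

```text
time: 27.05
eef_pos: [0.5354, -0.1367, 0.0918]
tcp_rot: [0.984, 0.142, -0.103, 0.016]
contact_force: [-0.8, -2.0, -6.9]
width: 0.0126
t 27.05 r 65.2mm swing(tcp) 0.213 tooltilt 0.209 y 1.0 | F out -7.0 swing 0.2 y -1.7 w 0.0126 q [-0.42  0.56  0.68  1.87 -0.28  1.03 -0.9 ]
```

```bash
python3 -m inch '[0.2,0,0,0,-0.03,0,0.95,0.39,0,0.01,0,-0.06,0,0.95,0.59,0,0.03,0,-0.09,0,0.95,0.78,0,0.05,0,-0.12,0,0.95,0.98,0,0.08,0,-0.15,0,0.95,1.11,0,0.1,0,-0.17,0,0.95,1.23,0,0.12,0,-0.19,0,0.95,1.23,0,0.12,0,-0.19,0,0.95,1.23,0,0.12,0,-0.19,0,0.95,1.23,0,0.12,0,-0.19,0,0.95]' 25; python3 s.py
```

```text
time: 28.05
eef_pos: [0.5462, -0.1336, 0.0884]
tcp_rot: [0.97, 0.139, -0.196, 0.03]
contact_force: [-4.4, -1.9, -5.1]
width: 0.0129
t 28.05 r 65.3mm swing(tcp) 0.392 tooltilt 0.400 y 1.0 | F out -6.5 swing -2.4 y -0.6 w 0.0129 q [-0.42  0.7   0.68  1.71 -0.24  1.23 -0.95]
```

Over on the far side at 0.39 rad. Let it in along its axis.

```bash
python3 -m inch '[0,0,0.15,0,0,0,0.95,0,0,0.3,0,0,0,0.95,0,0,0.45,0,0,0,0.95,0,0,0.6,0,0,0,0.95,0,0,0.7,0,0,0,0.95,0,0,0.8,0,0,0,0.95,0,0,0.85,0,0,0,0.95,0,0,0.9,0,0,0,0.95,0,0,0.9,0,0,0,0.95,0,0,0.9,0,0,0,0.95]' 25; python3 s.py
```

```text
time: 29.05
eef_pos: [0.543, -0.1346, 0.0803]
tcp_rot: [0.97, 0.139, -0.196, 0.03]
contact_force: [-3.5, -3.5, -2.8]
width: 0.0129
t 29.05 r 56.6mm swing(tcp) 0.392 tooltilt 0.400 y 1.0 | F out -4.2 swing -2.9 y -2.4 w 0.0129 q [-0.42  0.7   0.68  1.73 -0.25  1.21 -0.95]
```

```bash
python3 -m inch '[0,0,0,0,0,0,0.85,0,0,0,0,0,0,0.7,0,0,0,0,0,0,0.55,0,0,0,0,0,0,0.45,0,0,0,0,0,0,0.4,0,0,-1,0,0,0,0.4,0,0,-3,0,0,0,0.4,0,0,-6,0,0,0,0.4,0,0,-9,0,0,0,0.4,0,0,-12,0,0,0,0.4]' 25; python3 s.py;  python3 - <<'E'
from h import *
b=camera("side")
im=cv2.resize(b[165:300,255:390,::-1],None,fx=4.4,fy=4.4,interpolation=cv2.INTER_CUBIC)
cv2.imwrite("pics/end.png",im)
E
```

```text
time: 30.05
eef_pos: [0.5888, -0.1205, 0.1925]
tcp_rot: [0.97, 0.14, -0.196, 0.03]
contact_force: [0.5, 0.3, 0.7]
width: 0.0562
t 30.05 r 178.6mm swing(tcp) 0.400 tooltilt 0.399 y 1.9 | F out 0.9 swing 0.3 y 0.1 w 0.0562 q [-0.44  0.65  0.72  1.54 -0.21  1.45 -0.98]
```

View pics/end.png

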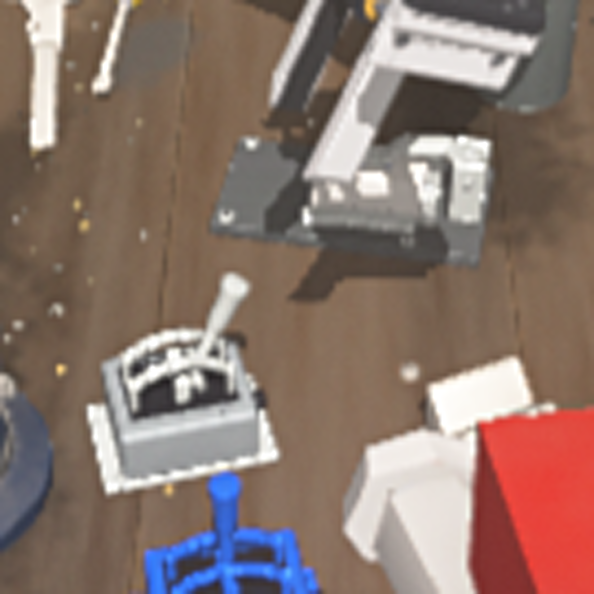

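The bat now leans away (knob at crop (233,284)). I'll clear the arm and check the bat's draw and the offcut numerically.

```bash
python3 -m inch '[-2,2,-1,0,0,0,0.4,-4,4,-2,0,0,0,0.4,-6,6,-2,0,0,0,0.4,-8,8,-2,0,0,0,0.4,-10,9,-2,0,0,0,0.4,-12,10,-2,0,0,0,0.4,-14,10,-2,0,0,0,0.4,-15,10,-2,0,0,0,0.4,-15,10,-2,0,0,0,0.4,-15,10,-2,0,0,0,0.4]' ; python3 - <<'E'
from h import *
P=[.5225,-.1415,.28]
for s in (.36,.4):
  for d in (0,.005,.01): print("model knob",s,d,proj("side",place(np.array([[np.sin(s)*(.087+d),0,.028+np.cos(s)*(.087+d)]]),P)).round(1), proj("top",place(np.array([[np.sin(s)*(.087+d),0,.028+np.cos(s)*(.087+d)]]),P)).round(1))
fx=np.array([.618,.0565,-.167])
for n in("side","top"):
    b=camera(n); cv2.imwrite(f"pics/fin_{n}.png",b[:,:,::-1])
    for q in ("offcut","bat_stem"):
        for d in cut_out(q,n):
            print(n,q,round(d["conf"],2),d["centre"],d["pixels"].sum(),np.argwhere(d["pixels"]).min(0),np.argwhere(d["pixels"]).max(0))
    for q in ("brass_bar","driver_yellow"): print(n,q,[np.round(d["centre"]) for d in cut_out(q,n)][:1])
c=place(np.array([[.01,0,.024]]),fx);print("model offcut centre",proj("side",c).round(1),proj("top",c).round(1))
a=cv2.imread("pics/fin_side.png")
im=cv2.resize(a[175:275,262:387],None,fx=6,fy=6,interpolation=cv2.INTER_CUBIC)
o=place(box(.07,.035,.01,.038,.01),fx); cv2.polylines(im,[cv2.convexHull(np.int32((proj("side",o)+.5-[262,175])*6))],True,(0,255,0),1)
for d,col in((0,(0,255,0)),(.008,(0,0,255))):
    u=(proj("side",place(np.array([[np.sin(.4)*(.087+d),0,.028+np.cos(.4)*(.087+d)]]),P))[0]+.5-[262,175])*6; cv2.circle(im,tuple(int(v) for v in u),3,col,-1)
cv2.imwrite("pics/fin.png",im)
E
```

```text
time: 31.1
eef_pos: [0.4918, -0.2525, 0.2675]
tcp_rot: [0.97, 0.14, -0.196, 0.03]
contact_force: [0.1, 0.2, -0.1]
width: 0.0562
model knob 0.36 0 [[307.6 227.8]] [[373.8 215.3]]
model knob 0.36 0.005 [[308.3 226.2]] [[373.9 214.3]]
model knob 0.36 0.01 [[309.  224.5]] [[374.  213.3]]
model knob 0.4 0 [[309. 228.]] [[373.4 214. ]]
model knob 0.4 0.005 [[309.8 226.4]] [[373.4 212.9]]
model knob 0.4 0.01 [[310.6 224.7]] [[373.5 211.8]]
side offcut 0.81 [208.0, 339.3] 326 [197 326] [213 352]
side bat_stem 0.51 [281.9, 306.7] 120 [272 302] [299 309]
side bat_stem 0.39 [235.3, 304.1] 86 [228 300] [244 310]
side brass_bar []
side driver_yellow [array([262., 294.])]
top offcut 0.58 [191.7, 298.8] 300 [173 286] [203 304]
top bat_stem 0.49 [220.7, 372.7] 78 [213 371] [230 376]
top brass_bar [array([170., 415.])]
top driver_yellow [array([252., 192.])]
model offcut centre [[338.5 204.7]] [[295.1 187.8]]
```

View pics/fin.png

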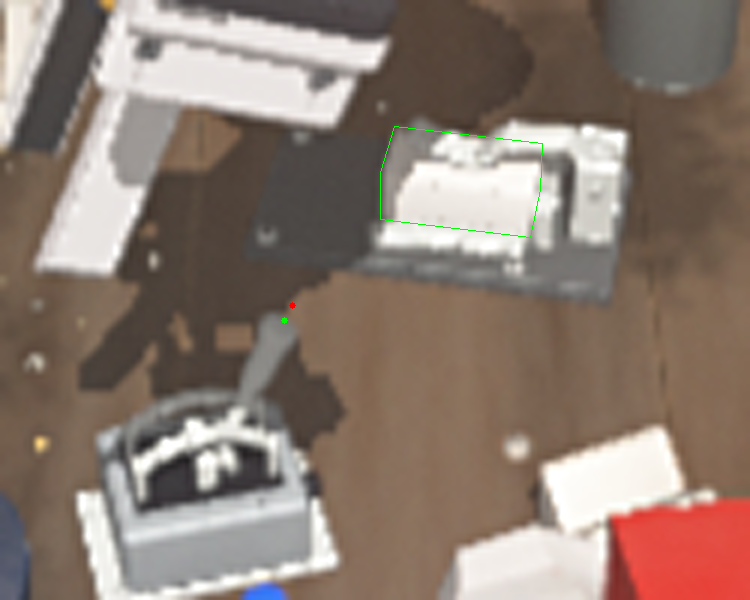

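In the side picture the offcut fills its model outline at nest_home, with its front end at the stop at (540,190). The bat's knob end at (280,322) sits on the zero-draw mark (284,320), so it's back in its lock. The arm is clear, so I'm handing in.

```bash
python3 -c "
from station import *
print(job_done(), get_obs()['contact_force'].round(1))"
```

```text
the job is handed in; nothing more can be done
the job is handed in; nothing more can be done
```

I slid the offcut home under the finger, let it go, switched the fixture on at the grey lock-out switch and handed the job in at about 31 s. No verdict is reported.

- **Offcut:** I pushed it in lengthways until the force jumped to 28 N with almost no further travel, which I took as the back stops. In the last picture it fills the modelled home outline under the finger, with its front end at the stop.
- **Bat:** I drew it out about 10 mm to its stop, where the pull was about 26 N including roughly 7 N of spring. After backing off about 2.5 mm I swung it over with no more than 3 N sideways and lowered it in before letting go. It now leans to the far side, and its end lies within 1 px of the position for fully in its lock, at about 0.4 rad. No forcing showed in the readings.

**Checks that were weak or disagreed:**
- I judged the finger bearing on the offcut by eye only.
- In the last top view the brass bar's detected centre had shifted from (167,430) to (170,415), probably because the arm partly hid it. The arm never came near it.
- In the last side view the brass bar was not found, and the screwdriver detection there (262,294) was a false hit on the lockbox. The top view shows the screwdriver about where it was, at (252,192) against (253,188) at the start.

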